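# Hook out the strip tray under the console ledge

### The job

The strip tray under the console ledge has its pull loop set back out of finger reach: take the hooked rod off its fork stand, reach under the ledge with it, catch the loop and draw the tray all the way out to its stop. Then unhook the rod and hang it by its collar well back in its fork, where it was, upright and let go, with the tray left out. Do not touch the tray with the gripper or arm, and leave the other things on the desk where they are.

Things in the scene. Friction and masses are not known exactly. Their poses are not given: they have to be found in the camera images.
- rod_grip (a point): Centre of the handle of the loose hooked rod (150 g). Rod axes: z up along the rod, prong towards -x. Handle: black bar, 20 x 20 mm square section (flats face x and y), 60 mm long. Below this point: underside of the collar at 38 mm, bend of the hook at 188 mm, end of the prong at (-25, 0, -205) mm. It starts hanging upright in the fork, prong roughly towards the fork's open side.
- rod_collar (a point): Centre of the underside of the rod's round steel collar (32 mm diameter, 8 mm thick), on the rod's axis under the handle; axes of the rod.
- rod_bend (a point): The bend at the lower end of the straight 7 mm diameter steel rod, 150 mm below the collar's underside; axes of the rod. From here a prong 30 mm long and 7 mm thick goes on, turned by 55 degrees from the rod's line towards -x: its end is at (-25, 0, -17) mm from this point.
- fork (a point): Where the rod hangs on the dark steel fork stand (fixed, on the left or right of the desk): top of the two tines, 200 mm above the desk, at the rod's first place. z up; -x is the fork's open side, where the rod slides out and in level. Slot 14 mm wide, closed 7 mm to +x of this point, straight to 32 mm at -x, flared to 46 mm. Post 68 mm to +x, 6 mm foot plate from -10 to +100 mm in x.
- ledge_edge (a point): Middle of the lower front edge of the green console's ledge, 185 mm above the desk (console fixed). z up, +x into the console. Ledge 12 mm thick, 360 mm wide along y, 240 mm deep to +x; tray front and fascia under it stand back 70 to 80 mm from the edge, the space before them is free. A rack, knob and guarded button stand on the ledge, 70 mm or more behind its edge, up to 80 mm above it.
- tray_loop (a point): Middle of the cross bar of the tray's steel pull loop under the ledge; axes of the console. Tray shut: 25 mm to +x of the ledge edge, centred, 45 mm above the desk. Level U of 8 mm round bar: cross bar 70 mm along y, legs 45 mm along x to the tray front; a prong lowered from above passes between bar and tray front (opening 41 mm in x, 62 mm in y).
- tray (a joint): How far the grey tray is drawn out, m: 0 shut, 0.090 at its stop, growing as it slides to the console's -x. Light friction (about 1.2 N), stays where it is left; starts 0 to 0.012.
- aircraft: Chrome model aircraft, 165 mm long, 170 mm span, 135 mm high with its 70 mm round foot, bystander; origin under the foot. It stands on the side of the desk where the fork stand is not.
- stapler: Grey stapler, 130 x 36 x 60 mm, bystander, origin under its middle.
- protractor: Flat orange protractor, 150 mm half-round, 4 mm thick, bystander, origin at the middle of its straight side.
- sunglasses: Folded tortoiseshell sunglasses, 130 x 30 x 41 mm, bystander.
- mug: White mug, 80 mm diameter, 90 mm high, bystander, origin under its middle.
- strip0: Black strip holder, 190 x 27 x 10 mm, lying on the left of the desk, bystander.
- rod: The hooked rod; origin and axes as rod_collar.
Things that resemble listed ones, but are neither listed nor needed, are in the scene too. What is shaped like the part that bears fork but orange or yellow is not meant.

How it is judged:
On the way, in this order (a step that is already met when the one before it is completed fails the run):
1. the rod is taken out of the fork (distance between rod_collar and fork above 0.06 m), for 0.2 s.
2. the tray is drawn out to its stop, the rod still off the fork (value of joint tray above 0.078 m and distance between rod_collar and fork above 0.06 m), for 0.2 s.
At the end, for the whole second after the job is handed in: The tray is out by more than 78 of its 90 mm; the rod hangs still and upright (within 0.12 rad) with its collar resting on the fork's tines (underside within about 5 mm of their top, axis within 20 mm of its first place) (value of joint tray above 0.078 m and horizontal distance between rod_collar and fork below 0.02 m and z of rod_collar in the frame of fork between -0.004 and 0.005 m and angle between rod_collar's own z axis and vertical below 0.12 rad and linear speed of rod below 0.03 m/s); the robot touches nothing.
It fails at once if the gripper or arm touches the tray (contact force between any of the fingers, the arm and tray above 1 N).
It fails at once if another thing on the desk is moved from its place by more than 30 mm (distance of any of aircraft, stapler, protractor, sunglasses, mug, strip0 from where it was at the start of the episode above 0.03 m).
It also fails if it takes over 59 s, if anything falls off the work surface, if the arm or the gripper's body presses on something with over 40 N, if the wrist force passes 120 N, or if a joint passes its speed limit or range.

### The arm

A 6-joint arm with a two-finger parallel gripper is mounted at the origin on the work surface. World frame = base frame: x ahead of the robot, y to its left, z up, the work surface at z = 0. Lengths are in m, angles in rad, forces in N, time in s.
With the tool pointing down it reaches from about 0.25 to 0.85 m from the base axis. Payload 12.5 kg.
Tool frame: the origin (TCP) lies midway between the tips of the shut fingers; the grasp point (between the pads) lies arm.grip_point_offset behind it (arm.grip_point_offset is the distance from the TCP to the grasp point, in m); y points along the fingers, x is the direction in which the jaws open and shut, and the axes are right-handed (so a half turn about y gives the same grasp; the last joint's range is limited). The gripper opens to 93 mm and grips with 3 to 60 N. Pads are 15 mm wide; open, the fingers measure 128 mm over their backs; the gripper's body (75 mm by 188 mm) begins 65 mm behind the grasp point.
Start: joints at [-1.291, 0.351, 1.652, -0, 1.139, -0.085], TCP at [0.196, -0.514, 0.219] pointing down, gripper open.
Joint ranges: [-2.75, 2.75], [-0.79, 2.1], [0.01, 2.65], [-1.57, 4.71], [0.07, 3.14], [-2.87, 2.87]. Speed limits (rad/s): [2.22, 2.22, 2.79, 3.14, 3.14, 3.14].

### API

Orientations are given as a rotation vector (axis times angle).
In Python, from station import arm gives the robot as it stands.
- The arm moves only by the shell command python3 -m creep 'ROWS' [FORCE]. ROWS is text: rows parted by semicolons, each of 7 numbers parted by spaces: the shift along the world's x, y, z in m, then the turn, a rotation vector about the world's x, y, z in degrees, then the closure, from -1 (fully open) to 1 (shut). In form: x y z rx ry rz fingers; .... A call has 1 to 20 rows; each row is the pose to reach, as a shift and turn from the pose measured when the call began; what a row does not reach only later rows make up. A row lasts 1/10 s, in which the tool goes at most 50 mm and 8.59 degrees, less where a joint would pass 70% of its speed; a pose out of reach is approached as far as the arm can. A call with a gripper value outside its range is refused whole. The fingers move at their own pace and stop on an object; FORCE is the grip in N (left out, the last holds). Time passes only in rows, so rows that repeat a pose let the fingers close. It gives the time, the measured TCP pose, the force and the opening at its end, in the units of the state.
- arm.get_state(): the state, without advancing time (a new reading comes with each control period).
- arm.get_image(name): name is "scene" or "side" or "wrist"; returns a dict with "frame" (384x512x3 uint8, red, green, blue), "range_z" (384x512 float32, m along the optical axis (not along the pixel's ray), 0 where there is no reading), "fovy" (degrees; the focal length in pixels is half the picture's height over the tangent of half this angle, whatever the lens; pixels are square), "cx", "cy" (the principal point, pixels), "dist_coeffs" ([k1, k2, p1, p2, k3] as OpenCV has them; the pictures are not rectified), "world_from_camera" (4x4, takes a point from camera to world coordinates); the wrist camera has in their place "hand_eye" (4x4, takes a point from camera to tool coordinates, whose origin is the TCP and whose axes are the tool frame's). Camera axes: x right, y down, z forward; pixel columns grow to the right and rows downward; lengths in m; the calibration is good to about 2 mm. A picture is of the moment at which its call begins: read the wrist's pose just before it.
- arm.hand_in(): hands the job in, once; it reports no verdict.
The state is a dict: "clock": time; "q": joint angles; "joint_vel": joint speeds; "effort": joint torques, N m; "tcp_pos": TCP position; "tool_rot": TCP orientation; "force": force on the tool from outside, world axes, zero at the start; "ft_torque": the same for the moment, N m; "grip_width": finger opening in m.
Only numpy, scipy, OpenCV 4.12 (cv2) and the standard library are available. Lean on these libraries where they do the work, as an engineer would, in place of code of your own. Each camera call takes 0.05 s, during which the arm holds its last target.

## Working session

There is one attempt and no reset: what is moved stays moved. The work goes in short steps, Python scripts to look and compute and a shell command to move; the robot and the scene stay as the last step left them, time stands still between calls to the robot, and variables do not carry over. Pictures are saved under pics/ and viewed, and the job is handed in when it is done.

```bash
ls; mkdir -p pics; cat > h.py <<'E'
import numpy as np,cv2
from station import arm
def K(im):
    h,w=im["frame"].shape[:2]; f=h/2/np.tan(np.radians(im["fovy"])/2)
    return np.array([[f,0,im["cx"]],[0,f,im["cy"]],[0,0,1]])
def T(im,st=None):
    if "world_from_camera" in im: return np.array(im["world_from_camera"])
    M=np.eye(4); M[:3,:3]=cv2.Rodrigues(np.array(st["tool_rot"],float))[0]; M[:3,3]=st["tcp_pos"]
    return M@np.array(im["hand_eye"])
def snap(name,fn):
    st=arm.get_state(); im=arm.get_image(name)
    cv2.imwrite("pics/"+fn,im["frame"][:,:,::-1]); np.save("pics/"+fn+".npy",np.array([im,st],dtype=object),allow_pickle=True)
    return im,st
def load(fn): return np.load("pics/"+fn+".npy",allow_pickle=True)
def ray(im,M,uv):
    uv=np.array(uv,float).reshape(-1,1,2); n=cv2.undistortPoints(uv,K(im),np.array(im["dist_coeffs"],float)).reshape(-1,2)
    d=np.c_[n,np.ones(len(n))]@M[:3,:3].T
    return M[:3,3],d
def onz(im,M,uv,z):
    o,d=ray(im,M,uv); return o+d*((z-o[2])/d[:,2])[:,None]
def dep(im,M,uv):
    o,d=ray(im,M,uv); uv=np.array(uv).reshape(-1,2).round().astype(int); r=im["range_z"][uv[:,1],uv[:,0]]
    return o+d*r[:,None]
def proj(im,M,P):
    Mi=np.linalg.inv(M); return cv2.projectPoints(np.array(P,float).reshape(-1,1,3),cv2.Rodrigues(Mi[:3,:3])[0],Mi[:3,3],K(im),np.array(im["dist_coeffs"],float))[0].reshape(-1,2)
E
python3 - <<'E'
from h import *
for n in ["scene","side","wrist"]:
    im,st=snap(n,n+"0.png"); print(n,T(im,st).round(3).tolist(),im["fovy"],(im["range_z"]>0).mean())
print(st,arm.grip_point_offset)
E
```

```text
pics
scene [[-0.694, 0.586, -0.419, 1.038], [0.72, 0.578, -0.385, 0.482], [0.017, -0.569, -0.822, 1.173], [0.0, 0.0, 0.0, 1.0]] 52.94629364160757 0.996063232421875
side [[-0.884, -0.317, 0.344, -0.004], [-0.468, 0.58, -0.667, 0.97], [0.013, -0.751, -0.661, 1.1], [0.0, 0.0, 0.0, 1.0]] 46.459673742015305 0.9959767659505209
wrist [[0.357, -0.89, -0.284, 0.278], [-0.934, -0.34, -0.108, -0.484], [-0.001, 0.304, -0.953, 0.385], [0.0, 0.0, 0.0, 1.0]] 65.14627777134726 0.9961293538411459
{'clock': 0.1, 'q': array([-1.29060583e+00,  3.51164006e-01,  1.65234510e+00, -9.61986118e-06,
        1.13910186e+00, -8.45813346e-02]), 'joint_vel': array([-0.00138952, -0.00250533, -0.00227226, -0.00060821,  0.0007478 ,
        0.00098752]), 'effort': array([ 6.07434340e-04, -4.98029423e+01, -2.85703880e+01,  6.99988939e-02,
        2.39100389e-02, -3.85108274e-05]), 'tcp_pos': array([ 0.19615171, -0.51350772,  0.21817101]), 'tool_rot': array([-1.35931972,  0.93699784, -0.93568945]), 'force': array([0.0433972 , 1.26309471, 0.11534513]), 'ft_torque': array([-0.05382748, -0.03610177, -0.02946653]), 'grip_width': 0.09320203693361662} 0.0188
```

View images.

View pics/scene0.png

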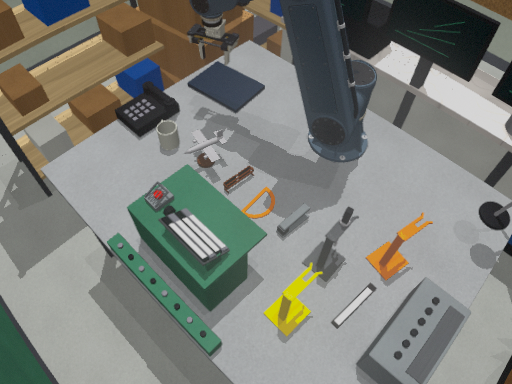

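View pics/side0.png

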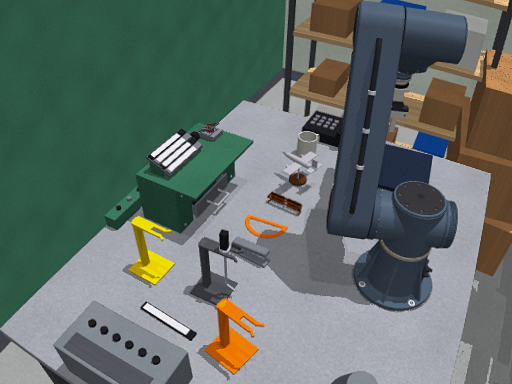

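View pics/wrist0.png

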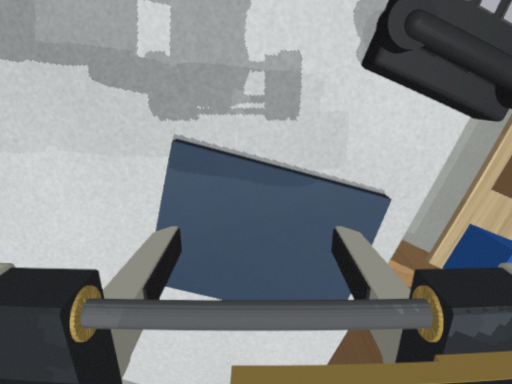

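Three stands are shaped like the fork: a dark one at scene (335,240), side (212,265), a yellow one at scene (295,295) and an orange one at scene (400,250). The dark one carries the black-handled rod, scene (348,215) and side (224,240), so I choose it. Next I take a close crop and measure.

```bash
python3 - <<'E'
from h import *
a=load("scene0.png")[0]["frame"][190:290,280:400,::-1]; b=load("side0.png")[0]["frame"][215:315,170:290,::-1]
cv2.imwrite("pics/crop1.png",np.hstack([cv2.resize(a,(400,333),interpolation=2),cv2.resize(b,(400,333),interpolation=2)]))
c=load("side0.png")[0]["frame"][120:240,130:260,::-1]
d=load("scene0.png")[0]["frame"][160:310,110:270,::-1]
cv2.imwrite("pics/crop2.png",np.hstack([cv2.resize(d,(400,375),interpolation=2),cv2.resize(c,(400,375),interpolation=2)]))
E
```

```text
(no output)
```

View pics/crop1.png

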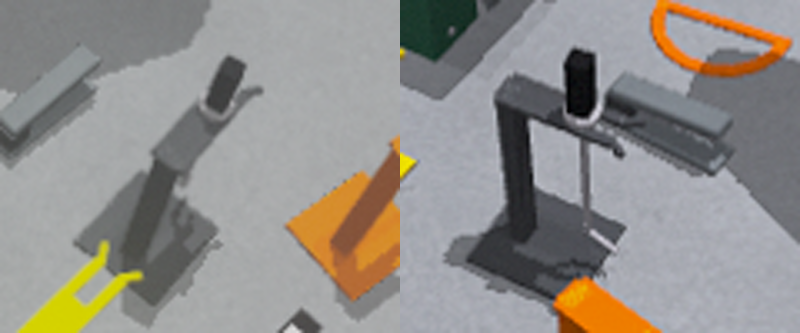

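View pics/crop2.png

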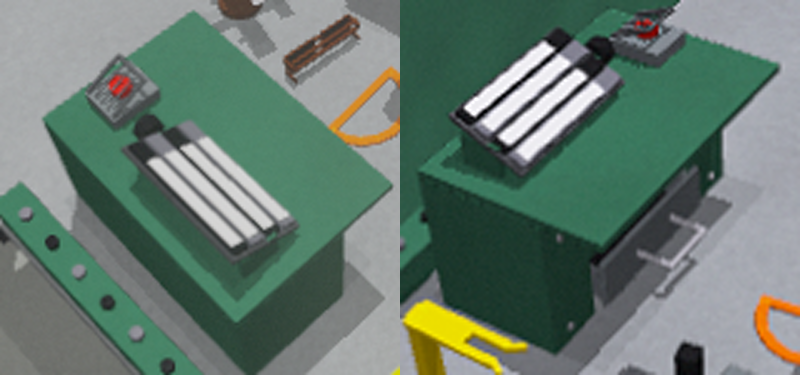

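```bash
python3 - <<'E'
from h import *
sc=load("scene0.png")[0]; sd=load("side0.png")[0]; A=T(sc);B=T(sd)
print("ledge scene",onz(sc,A,[[186.8,164],[266.8,234.4],[206,288]],.197).round(4).tolist())
print("ledge side",onz(sd,B,[[253.5,140.8],[196,198.7],[136,174.4]],.197).round(4).tolist())
def masks(im):
    f=im["frame"]; M=T(im); v,u=np.mgrid[0:384,0:512]
    P=dep(im,M,np.c_[u.ravel(),v.ravel()]).reshape(384,512,3); return f,P
for n,im,box in [("scene",sc,(330,400,190,290)),("side",sd,(195,245,222,310))]:
    f,P=masks(im); sub=np.zeros((384,512),bool); sub[box[2]:box[3],box[0]:box[1]]=1
    dark=(f.max(2)<110)
    h=sub&dark&(P[...,2]>.215)&(P[...,2]<.3)
    print(n,"handle",h.sum(),P[h].mean(0).round(4), P[h].max(0).round(3),P[h].min(0).round(3))
    t=h&(P[...,2]>.262); v,u=np.where(t); print(" top",t.sum(),P[t].mean(0).round(4), u.mean(),v.mean(), onz(im,T(im),[u.mean(),v.mean()],.268).round(4))
    k=sub&dark&(P[...,2]>.19)&(P[...,2]<.208)
    pts=P[k][:,:2]; print(" tines",k.sum(), pts.mean(0), cv2.minAreaRect(pts.astype(np.float32)*1000))
    vx=cv2.fitLine(pts.astype(np.float32),cv2.DIST_HUBER,0,.001,.001).ravel(); print(vx)
    w=(f.min(2)>150)
E
```

```text
ledge scene [[0.607, -0.2019, 0.197], [0.6149, 0.1584, 0.197], [0.8458, 0.153, 0.197]]
ledge side [[0.6012, -0.2001, 0.197], [0.6097, 0.1564, 0.197], [0.8475, 0.1516, 0.197]]
scene handle 115 [0.4335 0.2974 0.2515] [0.441 0.306 0.274] [0.416 0.287 0.215]
 top 48 [0.4296 0.296  0.2682] 348.9583333333333 210.64583333333334 [[0.4295 0.296  0.268 ]]
 tines 78 [0.45454803 0.30084322] ((445.5023498535156, 297.298828125), (120.49799346923828, 31.69091033935547), 0.30926939845085144)
[0.99991614 0.01294843 0.45845616 0.3054012 ]
side handle 168 [0.4254 0.2989 0.2481] [0.439 0.307 0.272] [0.416 0.281 0.215]
 top 49 [0.4273 0.2967 0.2681] 223.3265306122449 232.75510204081633 [[0.4274 0.2966 0.268 ]]
 tines 324 [0.44903487 0.29773219] ((443.9305419921875, 294.67919921875), (40.66274642944336, 124.74634552001953), 89.89348602294922)
[ 0.997666   -0.06828302  0.46117046  0.3004242 ]
```

```bash
python3 - <<'E'
from h import *
from scipy.spatial.transform import Rotation as R
st=load("wrist0.png")[1]; print(R.from_rotvec(st["tool_rot"]).as_matrix().round(3))
sc=load("scene0.png")[0]; sd=load("side0.png")[0]; A=T(sc);B=T(sd)
print(onz(sd,B,[227,285.5],.05),onz(sd,B,[235.4,289.7],.033))
# loop cross bar ends in side crop2
print(onz(sd,B,[[130+292/3.08,120+262/3.125],[130+238/3.08,120+252/3.125],[130+304/3.08,120+232/3.125],[130+272/3.08,120+218/3.125]],.045).round(4))
# all bystander approx
for n,uv in dict(stapler=(293,220),protr=(258,203),sung=(238,178),air=(206,155),mug=(168,135),strip=(354,305),yel=(300,285),org=(405,240)).items(): print(n,dep(sc,A,[uv]).round(3))
E
```

```text
[[ 0.357 -0.     0.934]
 [-0.934  0.001  0.357]
 [-0.001 -1.     0.   ]]
[[0.42281327 0.29796721 0.05      ]] [[0.400418   0.28853858 0.033     ]]
[[ 0.6099 -0.0065  0.045 ]
 [ 0.6726  0.0088  0.045 ]
 [ 0.6236 -0.0569  0.045 ]
 [ 0.669  -0.0601  0.045 ]]
stapler [[0.45  0.137 0.053]]
protr [[ 0.458 -0.017  0.002]]
sung [[ 0.444 -0.132  0.031]]
air [[ 0.483 -0.258  0.091]]
mug [[ 0.517 -0.438  0.089]]
strip [[0.529 0.461 0.013]]
yel [[0.667 0.327 0.202]]
org [[0.35  0.461 0.2  ]]
```

```bash
python3 -m creep '0 0.03 0.05 0 0 0 -1; 0.01 0.06 0.09 0 0 -3 -1; 0.03 0.1 0.12 0 0 -5 -1; 0.04 0.14 0.15 0 0 -7 -1; 0.05 0.18 0.18 0 0 -9 -1; 0.06 0.22 0.18 0 0 -12 -1; 0.07 0.26 0.18 0 0 -15 -1; 0.08 0.3 0.18 0 0 -18 -1; 0.1 0.34 0.18 0 0 -21 -1; 0.11 0.38 0.18 0 0 -21 -1; 0.12 0.42 0.18 0 0 -21 -1; 0.13 0.46 0.18 0 0 -21 -1; 0.14 0.5 0.18 0 0 -21 -1; 0.15 0.55 0.18 0 0 -21 -1; 0.16 0.6 0.18 0 0 -21 -1; 0.17 0.65 0.18 0 0 -21 -1; 0.18 0.7 0.18 0 0 -21 -1; 0.19 0.74 0.18 0 0 -21 -1; 0.19 0.78 0.18 0 0 -21 -1; 0.19 0.81 0.18 0 0 -21 -1' 40
python3 - <<'E'
from h import *
im,st=snap("wrist","w1.png"); print(st["tcp_pos"],st["q"].round(3),st["clock"])
im,st=snap("side","s1.png")
E
```

```text
clock: 2.15
tcp_pos: [0.3857, 0.2987, 0.3977]
tool_rot: [-1.209, 1.21, -1.209]
force: [-0.7, -0.5, -0.3]
grip_width: 0.0928
[0.3857452  0.29873071 0.39766691] [5.630e-01 1.060e-01 1.528e+00 1.000e-03 1.509e+00 2.134e+00] 2.15
```

View pics/w1.png

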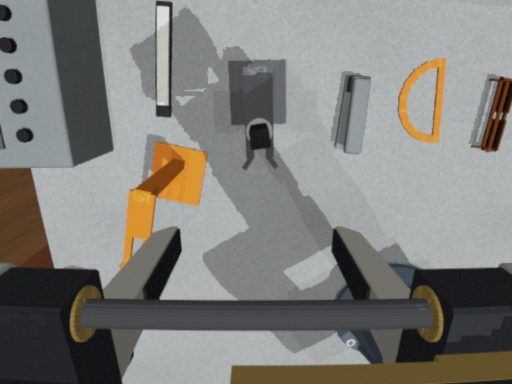

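The wrist view shows the fork, with the rod handle at (260,136), the tine tips at (246,166) and (274,165), and the orange stand at (150,210). I zoom in to get the yaw.

```bash
python3 - <<'E'
from h import *
im,st=load("w1.png"); c=im["frame"][50:180,210:310,::-1]
cv2.imwrite("pics/c3.png",cv2.resize(c,(460,598),interpolation=2))
M=T(im,st)
f=im["frame"]; v,u=np.mgrid[0:384,0:512]
P=dep(im,M,np.c_[u.ravel(),v.ravel()]).reshape(384,512,3)
s=np.zeros(v.shape,bool); s[40:180,215:310]=1
t=s&(P[...,2]>.262)&(P[...,2]<.275); vv,uu=np.where(t)
print("top",t.sum(),P[t].mean(0).round(4),onz(im,M,[uu.mean(),vv.mean()],.268), cv2.minAreaRect((P[t][:,:2]*1000).astype(np.float32)))
k=s&(P[...,2]>.19)&(P[...,2]<.206)&(f.max(2)<120); 
pts=onz(im,M,np.c_[u[k],v[k]],.2)[:,:2]
print("tines",k.sum(),cv2.minAreaRect((pts*1000).astype(np.float32)),cv2.fitLine(pts.astype(np.float32),2,0,.001,.001).ravel())
print((pts[pts[:,0]<.395]*1000).round(0).tolist())
E
```

```text
top 416 [0.4315 0.2946 0.2683] [[0.43147303 0.2946075  0.268     ]] ((431.0284118652344, 294.45697021484375), (20.065628051757812, 19.903522491455078), 8.316105842590332)
tines 1913 ((445.5179443359375, 295.406494140625), (123.16159057617188, 44.75697326660156), 2.025630474090576) [0.99980783 0.01960314 0.45915416 0.29556364]
[[395.0, 309.0], [395.0, 308.0], [395.0, 307.0], [395.0, 306.0], [395.0, 304.0], [395.0, 303.0], [395.0, 283.0], [395.0, 282.0], [395.0, 281.0], [395.0, 280.0], [395.0, 279.0], [395.0, 277.0], [395.0, 276.0], [394.0, 311.0], [394.0, 309.0], [394.0, 308.0], [394.0, 307.0], [394.0, 306.0], [394.0, 304.0], [394.0, 282.0], [394.0, 281.0], [394.0, 280.0], [394.0, 279.0], [394.0, 277.0], [394.0, 276.0], [394.0, 275.0], [392.0, 312.0], [392.0, 311.0], [392.0, 309.0], [392.0, 308.0], [392.0, 307.0], [392.0, 304.0], [392.0, 281.0], [392.0, 280.0], [392.0, 278.0], [392.0, 277.0], [392.0, 276.0], [392.0, 275.0], [391.0, 312.0], [391.0, 311.0], [391.0, 309.0], [391.0, 308.0], [391.0, 307.0], [391.0, 306.0], [391.0, 280.0], [391.0, 278.0], [391.0, 277.0], [391.0, 276.0], [39
[... 240 characters left out ...]
8.0, 314.0], [388.0, 313.0], [388.0, 312.0], [388.0, 311.0], [388.0, 309.0], [388.0, 308.0], [388.0, 307.0], [388.0, 278.0], [388.0, 277.0], [388.0, 276.0], [388.0, 275.0], [388.0, 273.0], [388.0, 272.0], [387.0, 314.0], [387.0, 313.0], [387.0, 312.0], [387.0, 311.0], [387.0, 309.0], [387.0, 308.0], [387.0, 277.0], [387.0, 276.0], [387.0, 275.0], [387.0, 273.0], [387.0, 272.0], [387.0, 271.0], [386.0, 316.0], [386.0, 314.0], [386.0, 313.0], [386.0, 312.0], [386.0, 311.0], [386.0, 309.0], [386.0, 277.0], [386.0, 276.0], [386.0, 275.0], [386.0, 273.0], [386.0, 272.0], [385.0, 313.0], [385.0, 312.0], [385.0, 311.0], [385.0, 309.0], [385.0, 276.0], [385.0, 275.0], [383.0, 312.0], [383.0, 311.0]]
```

View pics/c3.png

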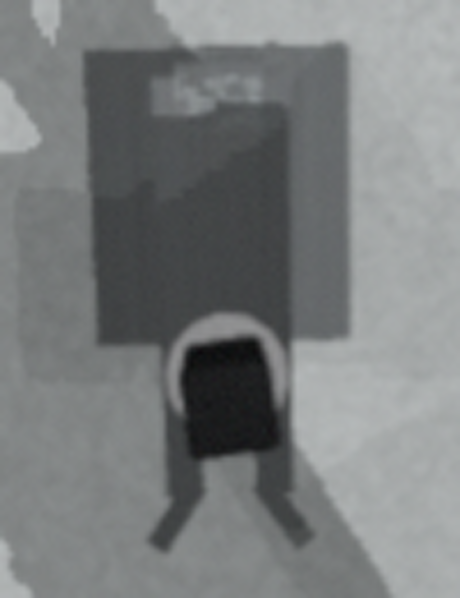

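```bash
python3 -m creep '0.02 -0.002 0 0 0 3 -1; 0.044 -0.004 0 0 0 8 -1; 0.044 -0.004 -0.04 0 0 8 -1; 0.044 -0.004 -0.08 0 0 8 -1; 0.044 -0.004 -0.11 0 0 8 -1; 0.044 -0.004 -0.13 0 0 8 -1; 0.044 -0.004 -0.15 0 0 8 -1; 0.044 -0.004 -0.165 0 0 8 -1; 0.044 -0.004 -0.176 0 0 8 -1; 0.044 -0.004 -0.176 0 0 8 -1'
python3 - <<'E'
from h import *
im,st=snap("wrist","w2.png"); print(st["tcp_pos"],st["q"].round(3),st["clock"])
im,st=snap("side","s2.png"); im=im["frame"][180:300,160:300,::-1]; cv2.imwrite("pics/s2c.png",cv2.resize(im,(700,600),interpolation=2))
E
```

```text
clock: 3.25
tcp_pos: [0.4292, 0.2942, 0.2203]
tool_rot: [-1.275, 1.107, -1.104]
force: [-0.9, -0.4, -0.3]
grip_width: 0.093
[0.42924141 0.29416326 0.22028218] [5.110e-01 2.970e-01 1.723e+00 1.000e-03 1.125e+00 1.941e+00] 3.25
```

View pics/w2.png

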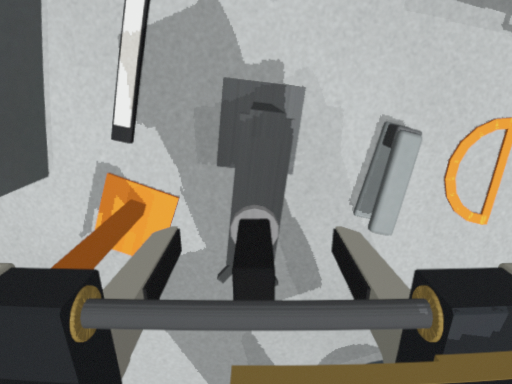

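View pics/s2c.png

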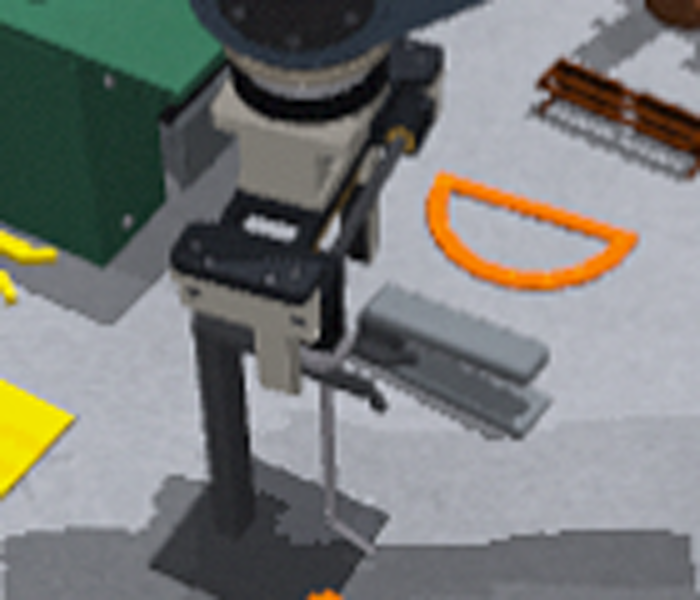

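The handle is centred between the pads at wrist (255,255), and the prong points to the open side at side crop (350,535). I close the gripper.

```bash
python3 -m creep '0 0 0 0 0 0 1; 0 0 0 0 0 0 1; 0 0 0 0 0 0 1; 0 0 0 0 0 0 1; 0 0 0 0 0 0 1; 0 0 0 0 0 0 1; 0 0 0 0 0 0 1; 0 0 0 0 0 0 1; 0 0 0 0 0 0 1; 0 0 0 0 0 0 1' 55
```

```text
clock: 4.35
tcp_pos: [0.4299, 0.2948, 0.2218]
tool_rot: [-1.273, 1.106, -1.104]
force: [0.3, 0.4, -1.1]
grip_width: 0.0197
```

```bash
python3 -m creep '0 0 0.004 0 0 0 1; -0.015 0 0.004 0 0 0 1; -0.03 0 0.004 0 0 0 1; -0.045 -0.001 0.004 0 0 0 1; -0.06 -0.001 0.004 0 0 0 1; -0.08 -0.001 0.005 0 0 0 1; -0.1 -0.001 0.01 0 0 0 1; -0.1 -0.001 0.04 0 0 0 1; -0.1 -0.001 0.08 0 0 0 1; -0.1 -0.001 0.08 0 0 0 1'
python3 - <<'E'
from h import *
im,st=snap("side","s3.png"); print(st["q"].round(3),st["force"].round(2)); im=im["frame"][150:330,170:380,::-1]; cv2.imwrite("pics/s3c.png",cv2.resize(im,(700,600),interpolation=2))
E
```

```text
clock: 5.35
tcp_pos: [0.3307, 0.295, 0.3063]
tool_rot: [-1.265, 1.103, -1.104]
force: [0.5, -0.6, -1.7]
grip_width: 0.0194
[6.230e-01 6.100e-02 1.793e+00 1.000e-03 1.281e+00 2.052e+00] [ 0.49 -0.56 -1.74]
```

View pics/s3c.png

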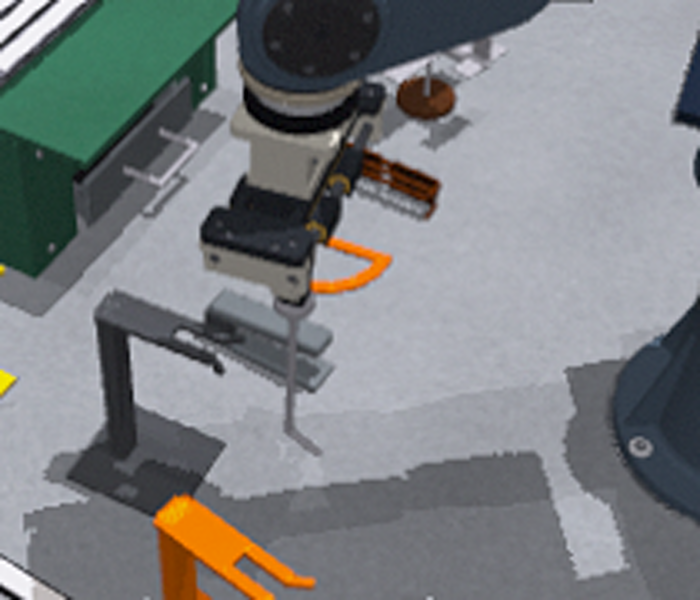

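```bash
python3 - <<'E'
from h import *
im,st=load("s3.png"); c=im["frame"][175:225,190:250,::-1]
cv2.imwrite("pics/c4.png",cv2.resize(c,(720,600),interpolation=cv2.INTER_CUBIC))
E
```

```text
(no output)
```

View pics/c4.png

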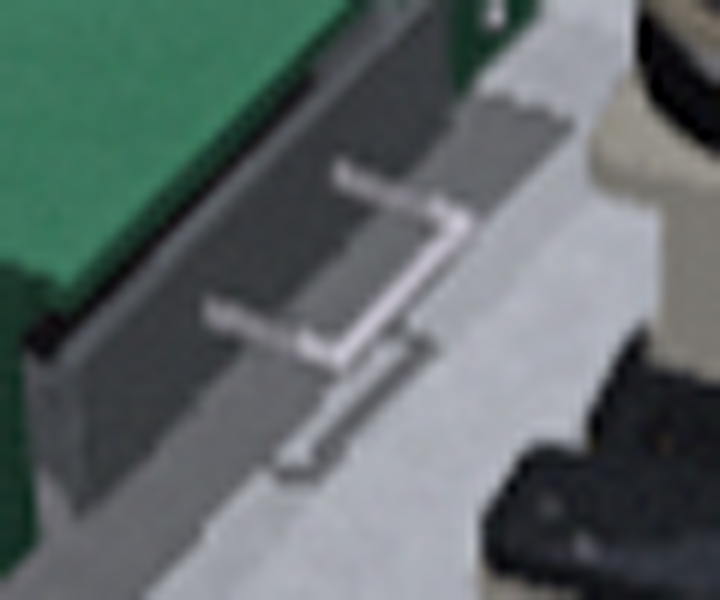

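```bash
python3 - <<'E'
from h import *
im,st=load("s3.png"); p=onz(im,T(im),[[217.9,204.4],[227.7,192.9],[190+210/12-.5,175+310/12-.5],[190+340/12-.5,175+168/12-.5]],.047); print(p.round(4),p[:2].mean(0), dep(im,T(im),[[222.8,198.7],[224,197],[221,200]]))
E
```

```text
[[ 0.6284  0.0094  0.047 ]
 [ 0.6292 -0.0596  0.047 ]
 [ 0.673   0.0097  0.047 ]
 [ 0.6729 -0.0633  0.047 ]] [ 0.62881682 -0.02508272  0.047     ] [[ 0.62673945 -0.02132988  0.05021182]
 [ 0.62689199 -0.02992837  0.05144653]
 [ 0.65679689 -0.05590355  0.00376026]]
```

```bash
python3 -m creep '0.01 -0.03 0 0 0 -1 1; 0.02 -0.07 0 0 0 -3 1; 0.03 -0.11 0 0 0 -5 1; 0.04 -0.15 0 0 0 -7 1; 0.05 -0.19 0 0 0 -9 1; 0.06 -0.23 0 0 0 -9 1; 0.07 -0.27 0 0 0 -9 1; 0.07 -0.3 0 0 0 -9 1; 0.07 -0.319 0 0 0 -9 1; 0.07 -0.319 0 0 0 -9 1'
python3 - <<'E'
from h import *
from scipy.spatial.transform import Rotation as R
st=arm.get_state(); print(R.from_rotvec(st["tool_rot"]).as_matrix().round(3),st["q"].round(3))
E
```

```text
clock: 6.4
tcp_pos: [0.3993, -0.026, 0.3024]
tool_rot: [-1.198, 1.224, -1.221]
force: [-0.1, 0.6, -1.8]
grip_width: 0.0195
[[-0.019  0.001  1.   ]
 [-1.     0.003 -0.019]
 [-0.003 -1.     0.001]] [-0.183 -0.02   1.885  0.003  1.276  1.405]
```

```bash
python3 -m creep '0 0 0 0 -7 0 1; 0 0 0 0 -14 0 1; 0 0 0 0 -21 0 1; 0.01 0 -0.01 0 -28 0 1; 0.02 0 -0.02 0 -35 0 1; 0.03 0 -0.03 0 -42 0 1; 0.03 0 -0.05 0 -45 0 1; 0.03 0 -0.07 0 -45 0 1; 0.03 0 -0.08 0 -45 0 1; 0.03 0 -0.08 0 -45 0 1'
python3 - <<'E'
from h import *
st=arm.get_state(); print(st["q"].round(3))
im,st=snap("wrist","w4.png")
im,st=snap("side","s4.png"); im=im["frame"][130:280,150:350,::-1]; cv2.imwrite("pics/s4c.png",cv2.resize(im,(800,600),interpolation=2))
E
```

```text
clock: 7.4
tcp_pos: [0.4276, -0.0249, 0.2197]
tool_rot: [-0.601, 0.633, -1.486]
force: [0.4, 1.0, -1.1]
grip_width: 0.0196
[-0.312 -0.139  2.448  1.244  0.234  0.131]
```

View pics/s4c.png

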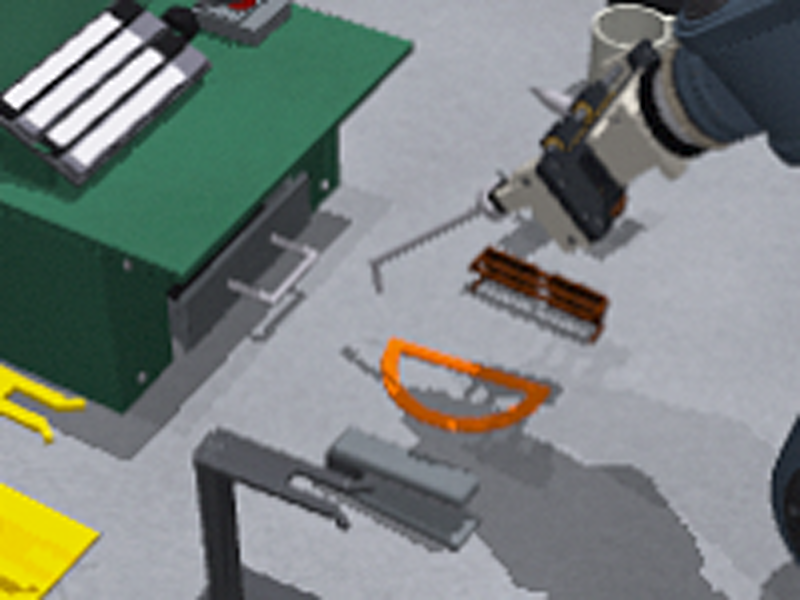

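View pics/w4.png

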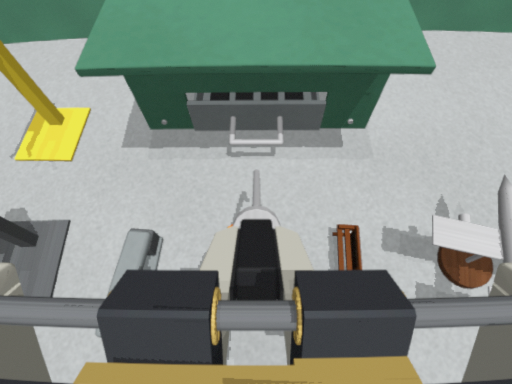

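```bash
python3 -m creep '0.02 0 0 0 0 0 1; 0.05 0 0 0 0 0 1; 0.08 0 0 0 0 0 1; 0.1 0 0 0 0 0 1; 0.107 0 0 0 0 0 1; 0.107 0 0 0 0 0 1'
python3 - <<'E'
from h import *
st=arm.get_state(); print(st["q"].round(3))
im,st=snap("wrist","w5.png")
im,st=snap("side","s5.png"); im=im["frame"][150:240,170:290,::-1]; cv2.imwrite("pics/s5c.png",cv2.resize(im,(800,600),interpolation=2))
E
```

```text
clock: 8.1
tcp_pos: [0.535, -0.0243, 0.2203]
tool_rot: [-0.601, 0.633, -1.484]
force: [-0.6, 0.5, -0.3]
grip_width: 0.0196
[-0.213  0.089  2.228  1.228  0.164  0.214]
```

View pics/s5c.png

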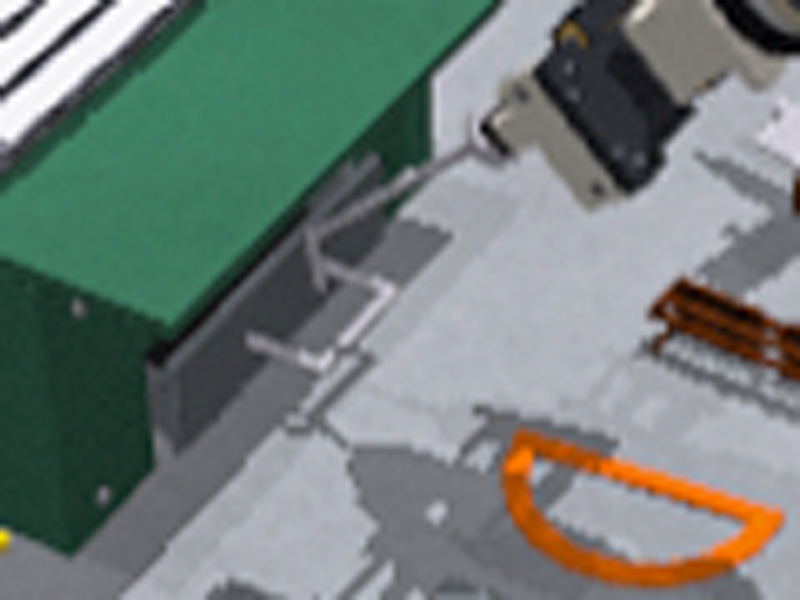

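View pics/w5.png

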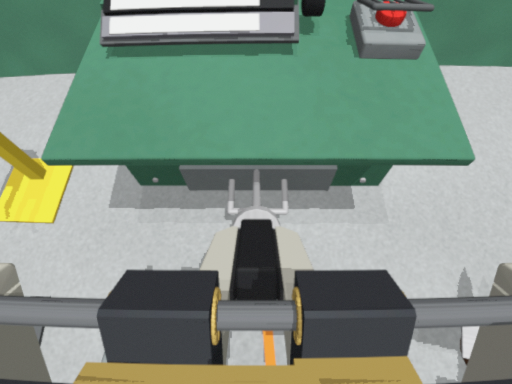

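```bash
python3 - <<'E'
from h import *
im,st=load("s5.png"); M=T(im)
print(proj(im,M,[[.651,-.025,.069],[.6565,-.025,.0985]]), (np.array([[320,285],[313,235]])+.5)/6.667-.5+[170,150])
print(onz(im,M,[[170+320/6.667-.4,150+285/6.667-.4]],.069))
E
```

```text
[[217.23447242 191.89496505]
 [215.54133126 184.98863313]] [[217.57259637 192.32285886]
 [216.52264887 184.82323384]]
[[ 0.64861678 -0.02353933  0.069     ]]
```

The rod sits where I expected, with the tip over the opening. I lower it by 40 mm.

```bash
python3 -m creep '0.001 0 -0.01 0 0 0 1; 0.002 0 -0.02 0 0 0 1; 0.002 0 -0.03 0 0 0 1; 0.002 0 -0.04 0 0 0 1; 0.002 0 -0.041 0 0 0 1; 0.002 0 -0.041 0 0 0 1'
python3 - <<'E'
from h import *
st=arm.get_state(); print(st["q"].round(3))
im,st=snap("side","s6.png"); im=im["frame"][150:240,170:290,::-1]; cv2.imwrite("pics/s6c.png",cv2.resize(im,(800,600),interpolation=2))
E
```

```text
clock: 8.8
tcp_pos: [0.5356, -0.0245, 0.1794]
tool_rot: [-0.601, 0.634, -1.485]
force: [0.2, 1.0, -0.6]
grip_width: 0.0197
[-0.213  0.181  2.263  2.003  0.17  -0.569]
```

View pics/s6c.png

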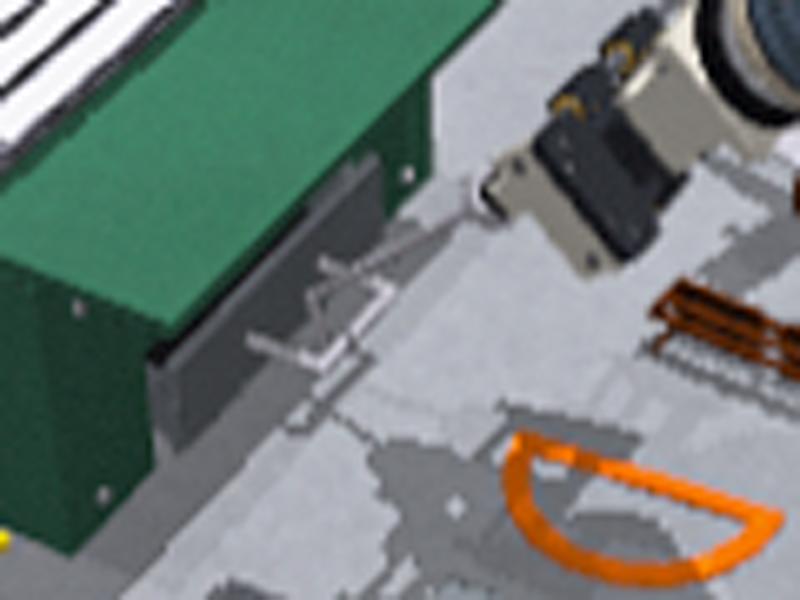

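```bash
python3 -m creep '-0.01 0 0 0 0 0 1; -0.02 0 0 0 0 0 1; -0.03 0 0 0 0 0 1; -0.04 0.001 0 0 0 0 1; -0.045 0.001 0.003 0 1.7 0 1; -0.051 0.001 0.006 0 3.3 0 1; -0.056 0.001 0.009 0 5 0 1; -0.061 0.002 0.012 0 6.7 0 1; -0.067 0.002 0.015 0 8.3 0 1; -0.072 0.002 0.018 0 10 0 1; -0.072 0.002 0.018 0 10 0 1'
python3 - <<'E'
from h import *
st=arm.get_state(); print(st["q"].round(3),st["force"])
im,st=snap("wrist","w7.png")
im,st=snap("side","s7.png"); im=im["frame"][150:240,170:290,::-1]; cv2.imwrite("pics/s7c.png",cv2.resize(im,(800,600),interpolation=2))
E
```

```text
clock: 9.95
tcp_pos: [0.4632, -0.0224, 0.1977]
tool_rot: [-0.736, 0.768, -1.442]
force: [1.8, 1.6, -2.1]
grip_width: 0.0199
[-2.310e-01  2.000e-03  2.292e+00  4.990e-01  2.870e-01  9.190e-01] [ 1.80489596  1.58090509 -2.08298341]
```

View pics/s7c.png

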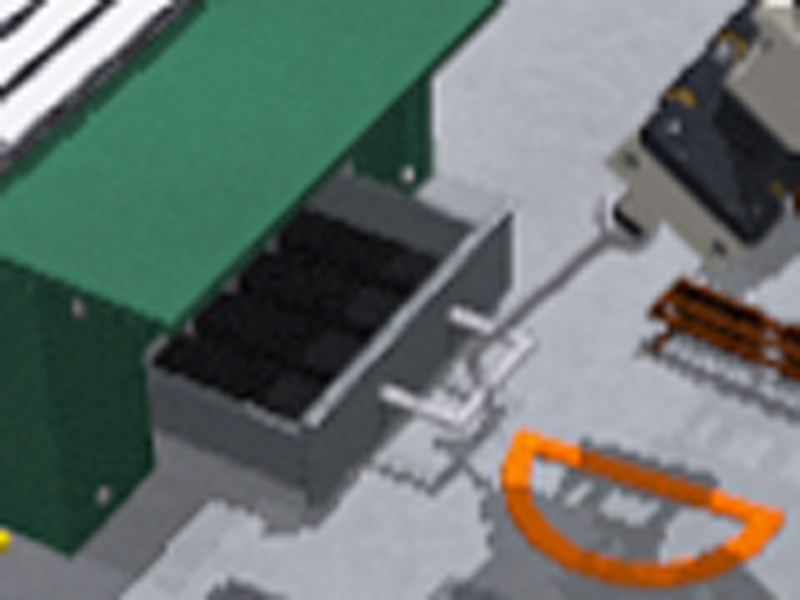

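View pics/w7.png

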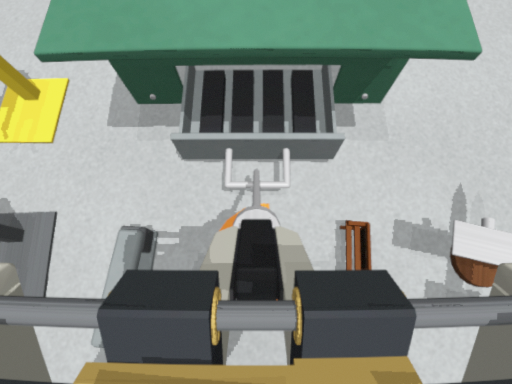

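The tray is coming out, with the bar at side crop (500,375). I pull in small steps towards the stop and watch the force.

```bash
python3 -m creep '-0.003 0 0 0 0 0 1; -0.006 0 0 0 0 0 1; -0.006 0 0 0 0 0 1'; python3 -m creep '-0.003 0 0 0 0 0 1; -0.005 0 0 0 0 0 1; -0.005 0 0 0 0 0 1'
python3 - <<'E'
from h import *
im,st=snap("side","s8.png"); print(st["force"],st["ft_torque"]); im=im["frame"][165:240,200:290,::-1]; cv2.imwrite("pics/s8c.png",cv2.resize(im,(720,600),interpolation=2))
E
```

```text
clock: 10.35
tcp_pos: [0.4577, -0.0223, 0.1983]
tool_rot: [-0.733, 0.765, -1.442]
force: [5.1, 0.4, -2.8]
grip_width: 0.0196
clock: 10.65
tcp_pos: [0.4529, -0.0223, 0.198]
tool_rot: [-0.731, 0.765, -1.443]
force: [8.2, 0.1, -7.7]
grip_width: 0.0194
[ 8.22067513  0.1107773  -7.67592445] [ 0.10319769 -0.84657953  0.01006863]
```

View pics/s8c.png

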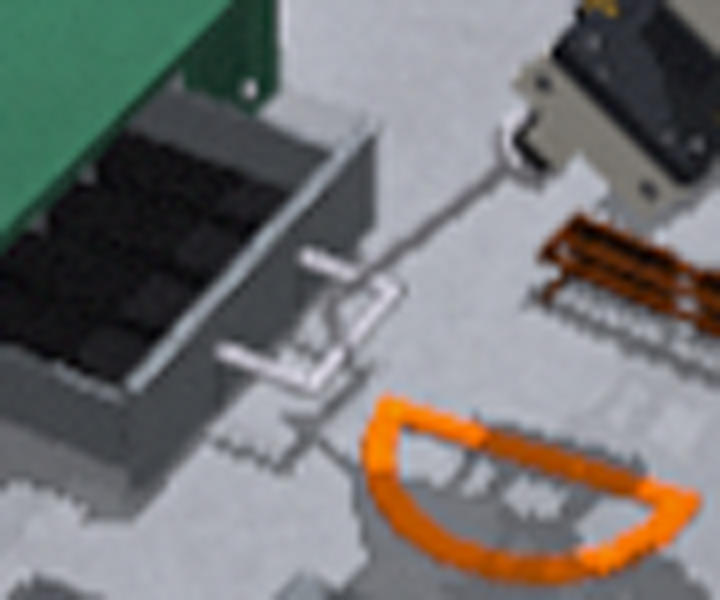

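```bash
python3 - <<'E'
from h import *
im,st=load("s8.png"); M=T(im)
print(onz(im,M,[[238.9,213],[249.5,200.4]],.047).round(4), "joint~",.6335-onz(im,M,[[244.2,206.7]],.047)[0,0])
from scipy.spatial.transform import Rotation as R
m=R.from_rotvec(st["tool_rot"]).as_matrix();print(m.round(3)); tcp=np.array(st["tcp_pos"])
up=-m[:,1]; back=-m[:,2]
P=[tcp-.0218*up,tcp-.1718*up,tcp-.1888*up+.025*back]; print(np.round(P,3)); print(proj(im,M,P), (proj(im,M,P)-[199.5,164.5])*8)
E
```

```text
[[ 0.5431  0.0121  0.047 ]
 [ 0.5418 -0.0617  0.047 ]] joint~ 0.0910310776561134
[[-0.013  0.575  0.818]
 [-1.     0.005 -0.02 ]
 [-0.016 -0.818  0.575]]
[[ 0.465 -0.022  0.18 ]
 [ 0.552 -0.021  0.057]
 [ 0.541 -0.021  0.029]]
[[264.97054767 184.42086412]
 [241.47148156 204.10505191]
 [244.11441346 211.19151867]] [[523.76438139 159.36691296]
 [335.77185251 316.84041531]
 [356.91530771 373.53214936]]
```

The tray is at its stop, with the joint reading about 0.090 and a pull force of 8 N. I unhook by moving forward 17 mm so the tip clears the bar, then lifting straight up.

```bash
python3 -m creep '0.005 0 0 0 0 0 1; 0.01 0 0 0 0 0 1; 0.015 0 0 0 0 0 1; 0.017 0 0 0 0 0 1; 0.017 0 0 0 0 0 1'
python3 - <<'E'
from h import *
im,st=snap("side","s9.png"); im=im["frame"][165:240,200:290,::-1]; cv2.imwrite("pics/s9c.png",cv2.resize(im,(720,600),interpolation=2))
E
```

```text
clock: 11.2
tcp_pos: [0.4701, -0.0223, 0.198]
tool_rot: [-0.731, 0.765, -1.443]
force: [-0.1, -0.1, -0.7]
grip_width: 0.0198
```

View pics/s9c.png

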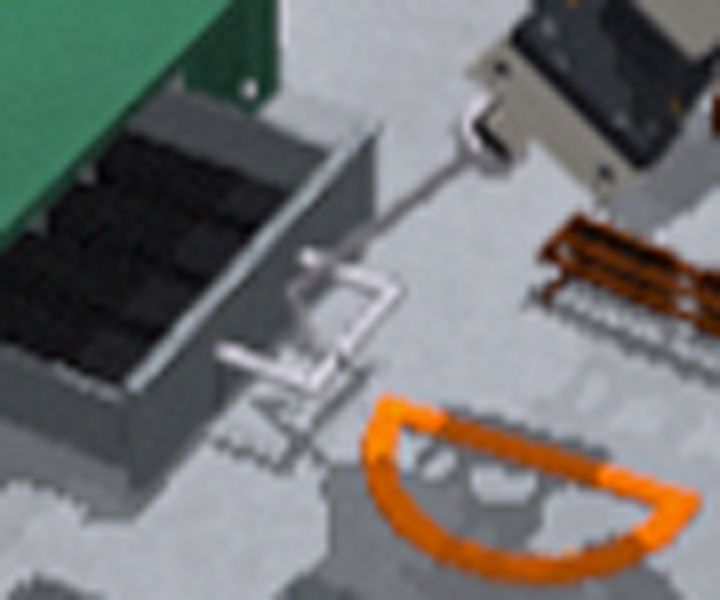

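```bash
python3 -m creep '0 0 0.01 0 0 0 1; 0 0 0.025 0 0 0 1; 0 0 0.04 0 0 0 1; 0 0 0.06 0 0 0 1; 0 0 0.08 0 0 0 1; 0 0 0.1 0 0 0 1; 0 0 0.1 0 0 0 1'
python3 - <<'E'
from h import *
from scipy.spatial.transform import Rotation as R
im,st=snap("side","s10.png"); M=T(im); c=im["frame"][150:240,190:298,::-1]; cv2.imwrite("pics/s10c.png",cv2.resize(c,(720,600),interpolation=2))
m=R.from_rotvec(st["tool_rot"]).as_matrix(); tcp=np.array(st["tcp_pos"]); up=-m[:,1]; back=-m[:,2]
P=[tcp-.0218*up,tcp-.1718*up,tcp-.1888*up+.025*back]; print((proj(im,M,P)-[189.5,149.5])*6.667)
E
```

```text
clock: 11.95
tcp_pos: [0.4707, -0.0224, 0.3004]
tool_rot: [-0.729, 0.761, -1.444]
force: [-1.0, 0.4, -0.9]
grip_width: 0.0198
[[475.00928964  50.19130008]
 [313.18656865 199.31025355]
 [331.64814472 250.06178981]]
```

View pics/s10c.png

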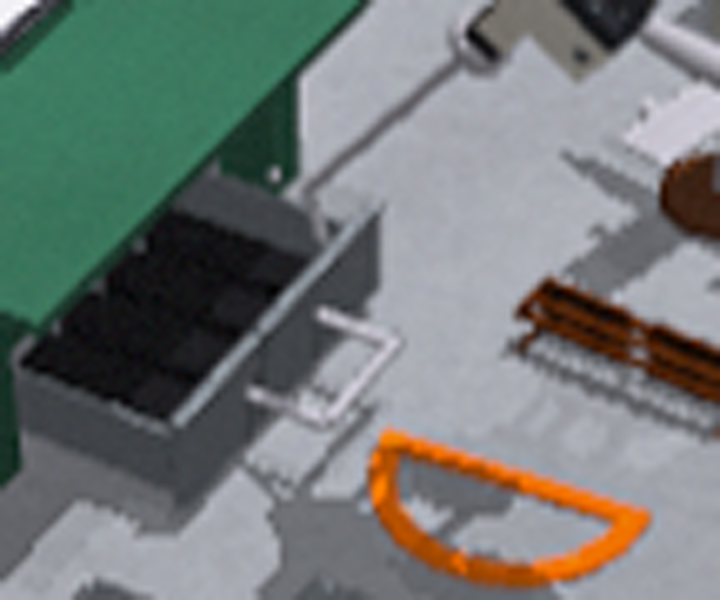

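```bash
python3 -m creep '-0.02 0.01 0 0 7 0 1; -0.05 0.02 0.005 0 14 0 1; -0.08 0.03 0.01 0 21 0 1; -0.11 0.05 0.01 0 28 0 1; -0.13 0.08 0.01 0 35 0 1; -0.14 0.11 0.01 0 35 0 1; -0.15 0.15 0.01 0 35 0 1; -0.15 0.19 0.01 0 35 0 1; -0.15 0.23 0.01 0 35 0 1; -0.15 0.27 0.01 0 35 0 1; -0.15 0.3 0.01 0 35 0 1; -0.15 0.317 0.01 0 35 0 1; -0.15 0.317 0.01 0 35 0 1; -0.15 0.317 0.01 0 35 0 1'
python3 - <<'E'
from h import *
from scipy.spatial.transform import Rotation as R
im,st=snap("side","s11.png"); M=T(im); c=im["frame"][150:330,170:380,::-1]; cv2.imwrite("pics/s11c.png",cv2.resize(c,(700,600),interpolation=2))
m=R.from_rotvec(st["tool_rot"]).as_matrix();print(m.round(3)); tcp=np.array(st["tcp_pos"]); up=-m[:,1]; back=-m[:,2]
P=[tcp-.0218*up,tcp-.1718*up,tcp-.1888*up+.025*back]; print((proj(im,M,P)-[169.5,149.5])*3.333,proj(im,M,P)); print(st["q"].round(2))
im,st=snap("scene","sc11.png");print(proj(im,T(im),P))
c=im["frame"][140:290,250:450,::-1]; cv2.imwrite("pics/sc11c.png",cv2.resize(c,(800,600),interpolation=2))
E
```

```text
clock: 13.4
tcp_pos: [0.3196, 0.2944, 0.3074]
tool_rot: [-1.196, 1.224, -1.22]
force: [0.1, -0.4, -1.8]
grip_width: 0.0196
[[-0.019  0.001  1.   ]
 [-1.     0.005 -0.019]
 [-0.005 -1.     0.001]]
[[305.47660357 309.6190743 ]
 [300.25689747 435.44168724]
 [326.78144412 460.38795473]] [[261.15214628 242.39501179]
 [259.58607785 280.14557073]
 [267.54423766 287.63019944]]
[0.64 0.04 1.81 0.   1.29 2.22]
[[371.78216103 184.07601823]
 [359.26999743 211.624721  ]
 [362.44392591 209.83069432]]
```

View pics/s11c.png

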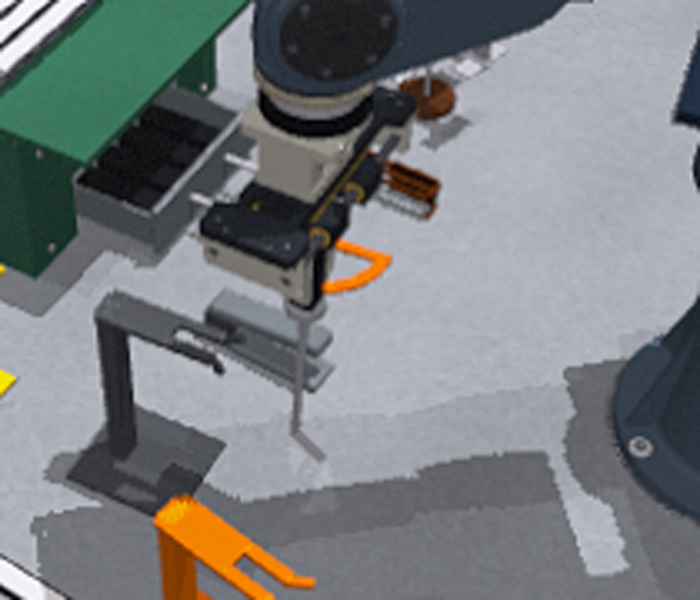

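View pics/sc11c.png

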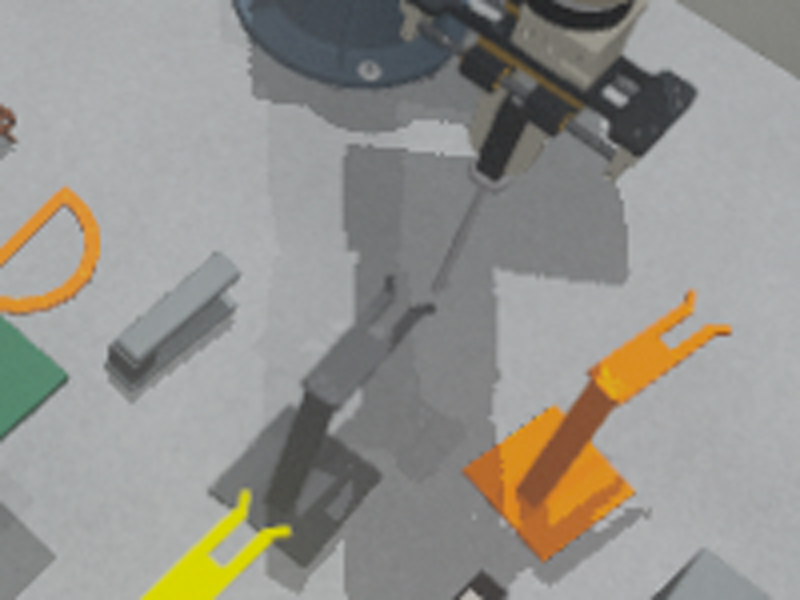

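```bash
python3 - <<'E'
from h import *
im,st=load("s11.png"); c=im["frame"][230:295,240:290,::-1]; cv2.imwrite("pics/c11.png",cv2.resize(c,(460,598),interpolation=cv2.INTER_CUBIC))
E
```

```text
(no output)
```

View pics/c11.png

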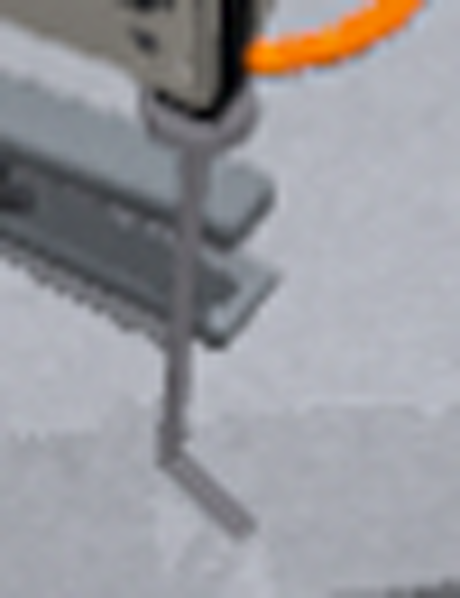

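```bash
python3 -m creep '0.01 0 -0.02 0 1.5 0 1; 0.01 0 -0.05 0 1.5 0 1; 0.01 0 -0.07 0 1.5 0 1; 0.01 0 -0.081 0 1.5 0 1; 0.02 0 -0.081 0 1.5 0 1; 0.02 0 -0.081 0 1.5 0 1'
python3 - <<'E'
from h import *
im,st=snap("wrist","w12.png")
im,st=snap("side","s12.png");c=im["frame"][215:315,190:290,::-1]; cv2.imwrite("pics/c12.png",cv2.resize(c,(600,600),interpolation=cv2.INTER_CUBIC))
E
```

```text
clock: 14.1
tcp_pos: [0.3415, 0.294, 0.228]
tool_rot: [-1.211, 1.244, -1.21]
force: [-0.2, 0.2, -1.5]
grip_width: 0.0195
```

View pics/w12.png

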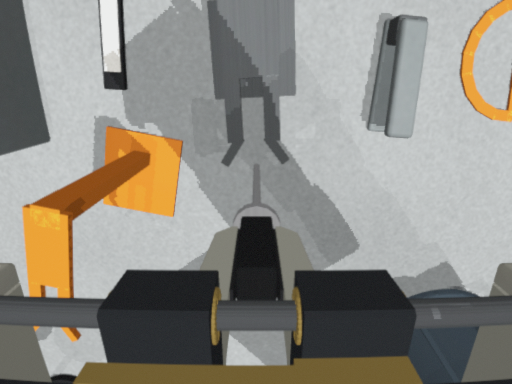

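View pics/c12.png

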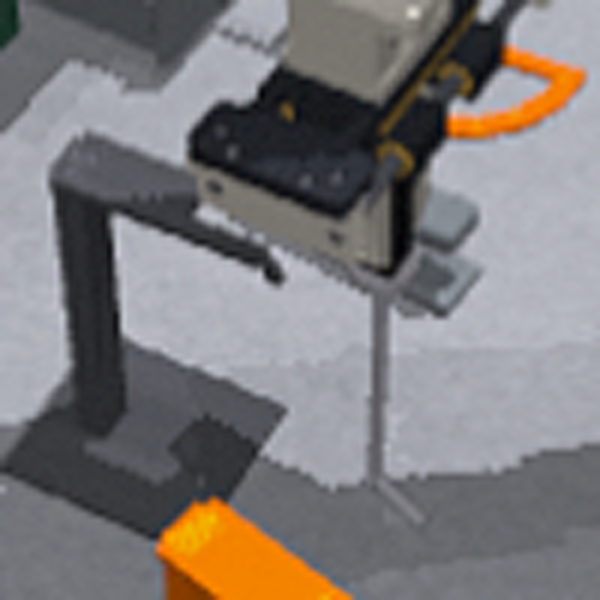

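```bash
python3 -m creep '0.015 0 -0.002 0 0 0 1; 0.03 0 -0.002 0 0 0 1; 0.045 0 -0.002 0 0 0 1; 0.055 0.001 -0.002 0 0 0 1; 0.065 0.001 -0.002 0 0 0 1; 0.075 0.001 -0.002 0 0 0 1; 0.083 0.001 -0.002 0 0 0 1; 0.088 0.001 -0.002 0 0 0 1; 0.088 0.001 -0.002 0 0 0 1'
python3 - <<'E'
from h import *
im,st=snap("wrist","w13.png")
im,st=snap("side","s13.png");c=im["frame"][215:315,170:270,::-1]; cv2.imwrite("pics/c13.png",cv2.resize(c,(600,600),interpolation=cv2.INTER_CUBIC))
E
```

```text
clock: 15.1
tcp_pos: [0.4291, 0.295, 0.2259]
tool_rot: [-1.211, 1.244, -1.21]
force: [-0.3, -0.7, -0.8]
grip_width: 0.0198
```

View pics/w13.png

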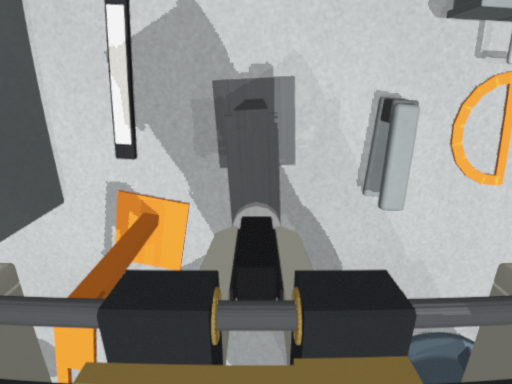

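View pics/c13.png

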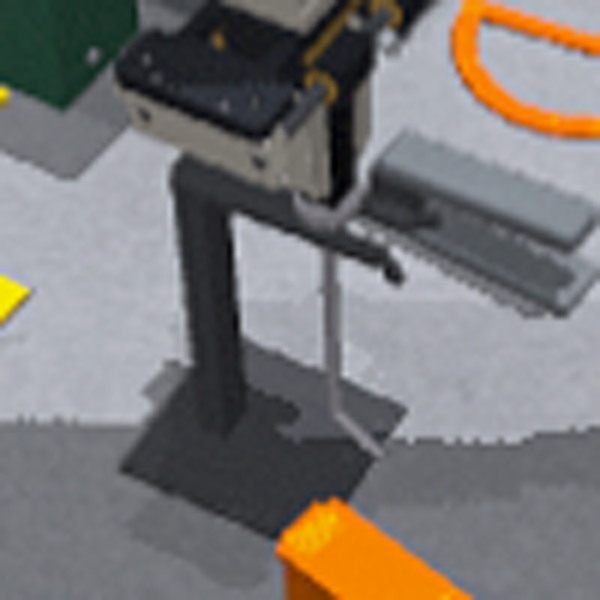

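The rod is back in the slot, with the collar above the tines at side crop (325,212). I lower it gently to seat.

```bash
python3 -m creep '0.001 0 -0.001 0 0 0 1; 0.001 0 -0.002 0 0 0 1; 0.001 0 -0.003 0 0 0 1; 0.001 0 -0.003 0 0 0 1'; python3 -m creep '0 0 -0.001 0 0 0 1; 0 0 -0.0015 0 0 0 1; 0 0 -0.0015 0 0 0 1'
```

```text
clock: 15.6
tcp_pos: [0.4294, 0.2951, 0.2228]
tool_rot: [-1.212, 1.244, -1.209]
force: [-0.5, -0.7, -2.0]
grip_width: 0.0199
clock: 15.9
tcp_pos: [0.4295, 0.2951, 0.2224]
tool_rot: [-1.211, 1.243, -1.209]
force: [-3.0, -2.4, 9.2]
grip_width: 0.0199
```

Fz rises to +9 N, so the collar is seated. I back off 1 mm, open with a low grip force and let it settle.

```bash
python3 -m creep '0 0 0.0005 0 0 0 1; 0 0 0.0005 0 0 0 0.7; 0 0 0.0005 0 0 0 0.5; 0 0 0.0005 0 0 0 0.2; 0 0 0.0005 0 0 0 -0.2; 0 0 0.0005 0 0 0 -0.6; 0 0 0.0005 0 0 0 -1; 0 0 0.0005 0 0 0 -1; 0 0 0.0005 0 0 0 -1; 0 0 0.0005 0 0 0 -1; 0 0 0.0005 0 0 0 -1; 0 0 0.0005 0 0 0 -1' 20
python3 - <<'E'
from h import *
im,st=snap("wrist","w14.png")
im,st=snap("side","s14.png");c=im["frame"][215:315,170:270,::-1]; cv2.imwrite("pics/c14.png",cv2.resize(c,(600,600),interpolation=cv2.INTER_CUBIC))
E
```

```text
clock: 17.1
tcp_pos: [0.4295, 0.2951, 0.2229]
tool_rot: [-1.211, 1.244, -1.209]
force: [0.2, 0.4, -0.1]
grip_width: 0.0899
```

View pics/w14.png

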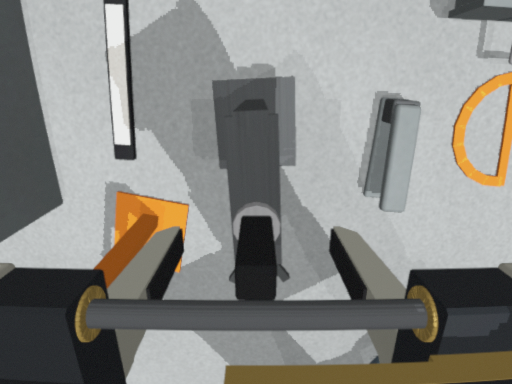

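View pics/c14.png

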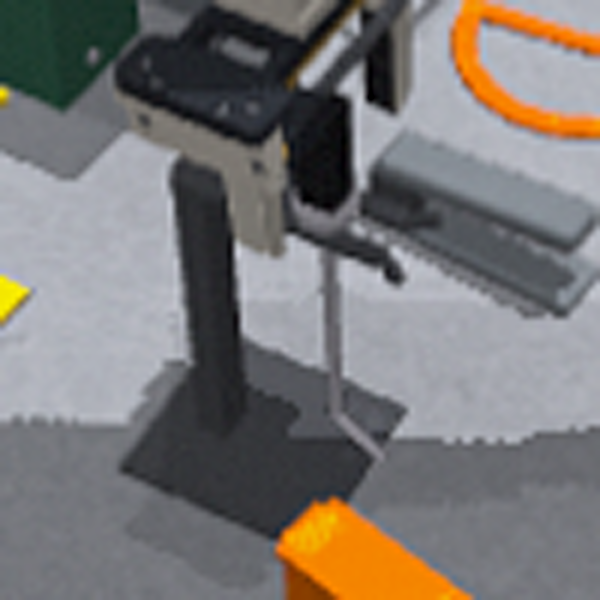

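The rod hangs free between the open fingers. I retreat straight up.

```bash
python3 -m creep '0 0 0.01 0 0 0 -1; 0 0 0.03 0 0 0 -1; 0 0 0.06 0 0 0 -1; 0 0 0.09 0 0 0 -1; -0.02 0 0.13 0 0 0 -1; -0.05 0 0.17 0 0 0 -1; -0.07 -0.02 0.19 0 0 0 -1; -0.1 -0.05 0.2 0 0 0 -1; -0.1 -0.05 0.2 0 0 0 -1; -0.1 -0.05 0.2 0 0 0 -1; -0.1 -0.05 0.2 0 0 0 -1'
python3 - <<'E'
from h import *
from scipy.spatial.transform import Rotation as R
im,st=snap("wrist","w15.png"); M=T(im,st)
f=im["frame"]; v,u=np.mgrid[0:384,0:512]
P=dep(im,M,np.c_[u.ravel(),v.ravel()]).reshape(384,512,3)
t=(P[...,2]>.262)&(P[...,2]<.276)&(f.max(2)<90)&(abs(P[...,0]-.43)<.05)&(abs(P[...,1]-.295)<.05)
if t.any(): vv,uu=np.where(t); print("top",t.sum(),P[t].mean(0).round(4),onz(im,M,[uu.mean(),vv.mean()],.268))
im,st=snap("side","s15.png"); sd0=load("side0.png")[0]
def hm(im):
    g=np.zeros((384,512),bool); g[222:262,205:245]=1
    k=g&(im["frame"].max(2)<45); y,x=np.where(k); return x.mean(),y.mean(),k.sum()
print(hm(sd0),hm(im))
c=np.hstack([x["frame"][215:315,170:270,::-1] for x in (sd0,im)]); cv2.imwrite("pics/c15.png",cv2.resize(c,(800,400),interpolation=cv2.INTER_CUBIC))
snap("scene","sc15.png")
E
```

```text
clock: 18.3
tcp_pos: [0.3298, 0.2454, 0.4227]
tool_rot: [-1.212, 1.244, -1.209]
force: [0.1, -0.6, -0.1]
grip_width: 0.0929
top 404 [0.4317 0.294  0.2684] [[0.43172421 0.29404846 0.268     ]]
(np.float64(220.56744186046512), np.float64(243.8232558139535), np.int64(215)) (np.float64(220.70305676855895), np.float64(243.83406113537117), np.int64(229))
```

View pics/c15.png

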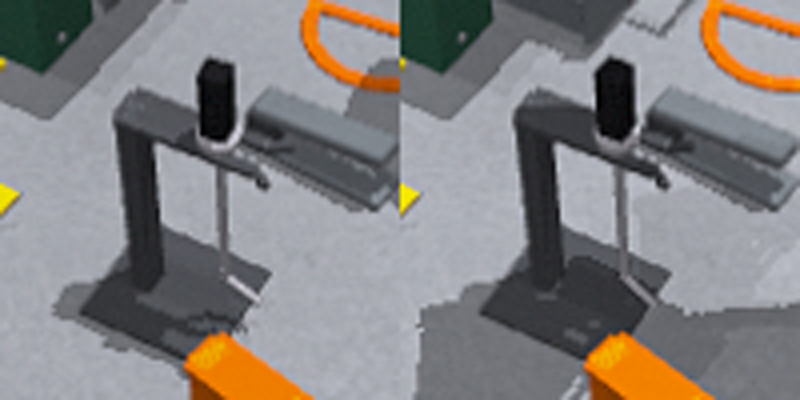

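View pics/s15.png

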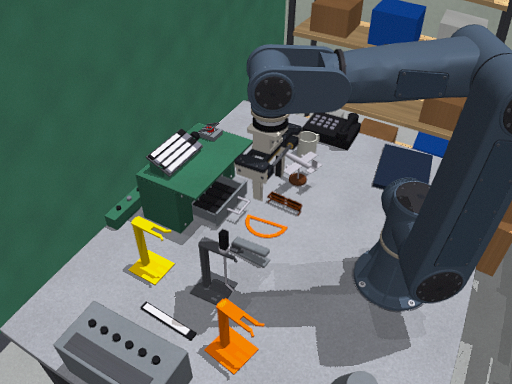

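View pics/sc15.png

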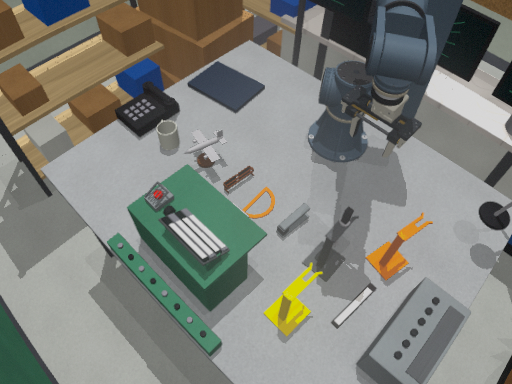

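```bash
python3 - <<'E'
from h import *
g=lambda n:cv2.cvtColor(load(n)[0]["frame"],cv2.COLOR_RGB2GRAY).astype(np.float32)
for a,b in (("s10.png","s15.png"),("s8.png","s15.png")): print(cv2.phaseCorrelate(g(a)[200:228,196:232].copy(),g(b)[200:228,196:232].copy(),cv2.createHanningWindow((36,28),cv2.CV_32F)))
c=np.hstack([load(n)[0]["frame"][175:235,185:265,::-1] for n in("s8.png","s15.png")]); cv2.imwrite("pics/c16.png",cv2.resize(c,(800,300),interpolation=2))
E
```

```text
((0.05594147136361727, 0.016261034855396872), 0.954150116222876)
((-0.06356535970207133, -0.05898907453600799), 0.9742444369528028)
```

View pics/c16.png

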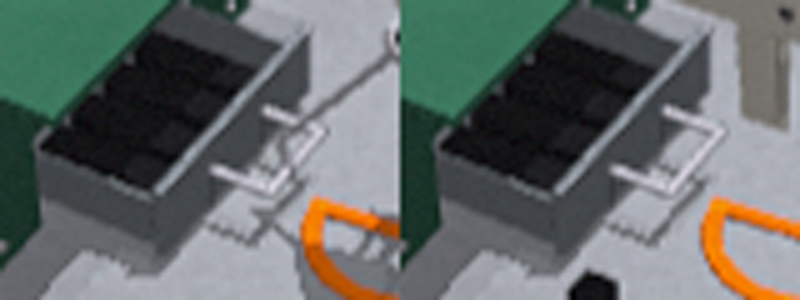

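The tray has not moved since it reached the stop, the rod hangs as it did at first, and the arm is clear. I hand in.

```bash
python3 -c "
from station import arm
print(arm.hand_in())"
```

```text
the job is handed in; nothing more can be done
None
```

I took the hooked rod off the dark fork, tilted it about 45° to get its prong under the ledge and behind the loop bar, and drew the tray to its stop. I then unhooked the rod, hung it back by its collar, opened the gripper, backed away and handed the job in at about 18 s of the 59 s.

**Tray:** at the end of the pull I measured it about 90 mm out, with roughly 8 N of resistance at the stop. A later picture comparison shows it had not moved since.

**Rod:** the handle is back within about 1 mm of its first place, and it looks upright and seated in the picture.

**Other things:** they look unmoved in the scene and side views, though I did not measure each one. The gripper stayed clear of the tray in every picture I took.

**What disagreed:** the rod turned about 2° in the grip during the pull. I corrected 1.5° of that before hanging it. The side view and the predicted hook position also differed by 1 to 2 pixels (about 2 to 5 mm), which did not affect the result.

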